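Open the tool-locked belt cover of a bench lathe

ROBOT

A 6-joint arm with a two-finger parallel gripper is mounted at the origin on the work surface; the furniture and walls round the work are solid. World frame = base frame: x ahead of the robot, y to its left, z up, the work surface at z = 0. Lengths are in mm, angles in rad, forces in N, time in s.
With the tool pointing down it reaches from about 375 to 900 mm from the base axis. Payload 3.1 kg.
Tool frame: the origin (TCP) lies at the very end of the fingers, on their centre line; the grasp point (between the pads) lies 19 mm behind it; z points along the fingers, y is the line along which they close (so a half turn about z gives the same grasp; the last joint's range is limited). The gripper opens to 85 mm and grips with 20 to 120 N. Pads are 22 mm wide; open, the fingers measure 114 mm over their backs; the gripper's body (76 mm by 85 mm) begins 54 mm behind the grasp point. The pads swing forward as they close: fully open they stand 13 mm farther back than shut.
Start: joints at [-1.357, 0.527, 1.433, -0, 1.181, -0.178], TCP at [238.678, -577.607, 231.31] pointing down, gripper open.
Joint ranges: [-3.08, 3.08], [-0.75, 2.2], [0.22, 2.44], [-1.43, 4.57], [0, 2.65], [-2.85, 2.85]. Speed limits (rad/s): [2.79, 2.79, 3.14, 3.14, 3.14, 3.14].

INTERFACE

Orientations are given as a unit quaternion [w, x, y, z].
In Python, from workcell import arm gives the robot as it stands. The module is installed in compiled form; this text tells all that it offers.
- The arm moves only by the tool send_rows, never from a script. Its argument "rows" is a list of rows, each an object with "claw": the gripper command: -1 is shut, 1 is fully open, values between are in proportion; "offset": the shift along the tool's x, y, z each as a share of 30 cm, from -1 to 1, a list of three; "rot": the turn, a rotation vector about the tool's x, y, z each as a share of 60 degrees, from -1 to 1, a list of three. In form: [{"claw": claw, "offset": [dx, dy, dz], "rot": [wx, wy, wz]}, ...]. A call has exactly 8 rows; each row is the pose to reach, as a shift and turn from the pose commanded when the call began, along the tool's axes at that moment; what a row does not reach only later rows make up. A row lasts 1/8 s, in which the tool goes at most 62.5 mm and 10.7 degrees, less where a joint would pass 70% of its speed; a pose out of reach is approached as far as the arm can. A call with a number of a shift or a turn outside -1 to 1 is refused whole. A call with a gripper value outside its range is refused whole. The fingers move at their own pace and stop on an object; "newtons" is the grip in N (left out, the last holds). Time passes only in rows, so rows that repeat a pose let the fingers close, or fill a call up. It gives the time, the measured TCP pose, the force, the opening and the grip force at its end, in the units of the state.
- arm.state(): the state, without advancing time (a new reading comes with each control period).
- arm.get_image(name): name is "side" or "top"; returns a dict with "pixels" (400x640x3 uint8, blue, green, red), "fx", "fy", "cx", "cy" (pixels), "D" ([k1, k2, p1, p2, k3] as OpenCV has them; the pictures are not rectified), "rvec" (rotation vector, rad) and "tvec" (3), from world to camera coordinates, as OpenCV has them. Camera axes: x right, y down, z forward; pixel columns grow to the right and rows downward; lengths in mm; the calibration is good to about 2 mm. A picture is of the moment at which its call begins. There is no depth.
- arm.close_job(): hands the job in; it is judged then, once.
The state is a dict: "t": time; "qpos": joint angles; "joint_vel": joint speeds; "joint_torque": joint torques, N m; "tcp_pos": TCP position; "ee_rot": TCP orientation; "force": force on the tool from outside, world axes, zero at the start; "torque": the same for the moment, N m; "gripper_width": finger opening in mm; "grasp_force": force on a finger pad.
Only numpy, scipy, OpenCV 4.12 (cv2) and the standard library are available. Lean on these libraries where they do the work, as an engineer would, in place of code of your own. Each camera call takes 0.05 s, during which the arm holds its last target. There are 200 camera calls.

TASK

The little lathe needs a new drive belt, and its belt cover can only be unlocked with a tool: push the knock-out bar through the narrow slot in the front of the headstock until the hidden catch lets go and the cover springs up a little. Swing the cover right back, past upright, so that it stays open by itself, and lay the bar down flat on the open bench. Leave the chisel, the tape measure and the brush where they are.

Things in the scene. Friction and masses are not known exactly. Their poses are not given: they have to be found in the camera images.
- lathe: small grey bench lathe, fixed. Origin: under the middle of its headstock (the boxy left end: 130 mm deep along x, 120 wide along y, 150 high), whose front, with slot, dial and switch, faces -x and the robot; foot and dial stand out up to 16 mm in front, below z = 60 mm. Bed, tool rest and tailstock run right to y = -315 mm, motor and handwheel left to y = +150 mm, all below z = 155 mm
- slot (a point): centre of the upright slot, 18 mm wide (y) and 26 high (z), in the 6 mm front wall of the headstock, on the wall's outer face, 30 mm left of the headstock's middle, 108 mm above the bench. Axes as the lathe's: +x points straight in. Behind it, hidden, is the catch: a flat upright steel plate that fills the view through the slot, its face 24 mm in from this point, to be pushed along +x
- catch (a joint): travel of the hidden spring catch in m: 0 at rest, grows as it is pushed in; it lets the cover go at about 0.008 and stops at 0.013; it needs about 3 N at first and 6 N near the stop; springs back when left alone
- cover (a joint): angle of the belt cover in rad: 0 shut and locked; growing lifts its front edge and swings it back, away from the robot. When the catch lets go, a spring plunger lifts it to about 0.26, where it rests. The hinge is nearly free: left short of upright (1.57) the cover falls back onto the plunger; past upright it falls open to its stop at 1.85 and stays
- cover_hinge (a point): middle of the cover's hinge axis at the top rear edge of the headstock, 152 mm above the bench, 65 mm behind the headstock's middle; the axis runs along the lathe's y. Site axes as the lathe's
- cover_lip (a point): lower front edge of the cover, 140 mm from the hinge axis, 12 mm right of the headstock's middle; moves with the cover. The cover: dark steel plate 6 mm thick, 126 mm wide (y), 0.32 kg; its underside lies in a plane through the hinge axis, level at angle 0; its front edge stands 10 mm out from the headstock's front wall, the top of which is 150 mm above the bench
- cover_underside (a point): point on the flat underside of the cover, 100 mm from the hinge axis, 12 mm right of the headstock's middle. From 15 mm left to 35 mm right of the middle nothing hangs under the cover, and below it the headstock is open down to 135 mm above the bench; farther left hangs a 28 mm long striker strap, farther right stands the plunger
- cover_rib (a point): middle of the black grip rib on top of the cover: 12 mm thick (front to back), 60 mm wide (y), standing 21 mm above the plate, 17 mm behind the cover's front edge; the point is half-way up the rib
- knockout_bar: knock-out bar, about 0.12 kg: black ribbed handle 70 mm long, 24 wide, 22 high, with a straight steel rod, 10 mm diameter and 95 mm long, standing out of one end on the handle's axis. Origin: centre of the handle; +x points along the rod to its tip at 130 mm. It lies on its handle, 11 mm above the bench, rod level, balanced within the handle
- bar_handle (a point): centre of the bar's handle, where to grip it (24 mm across, 22 mm high, 11 mm above the bench when lying); axes as the bar's
- bar_tip (a point): centre of the flat end of the bar's steel rod; axes as the bar's
- chisel_2: wooden-handled chisel lying on the bench, 227 mm long along its y, 27 mm high; origin under its middle; to be left alone
- tape_measure: yellow tape measure, 36x88x62 mm high; origin under its middle; to be left alone
- bench_brush: black bench brush, 46x105x34 mm high; origin under its middle; to be left alone
Mind the look-alikes: they are no part of the job. Leave any red look-alike of the knockout_bar alone.

How it is judged:
By the outcome, as a careful person would: the job done as asked, in the order asked, and still so for the second after the job is handed in, with the robot touching nothing.
It also fails if it takes over 61 s, if anything falls off the work surface, if the arm or the gripper's body presses on something with over 40 N, if the wrist force passes 120 N, or if a joint passes its speed limit or range.

## Working session

There is one attempt and no reset: what is moved stays moved. The work goes in short steps, Python scripts to look and compute and a tool call to move; the robot and the scene stay as the last step left them, time stands still between calls to the robot, and variables do not carry over. Pictures are saved under pics/ and viewed, at most 10 in all, crops included, and the job is handed in when it is done.

Besides the shell and the picture viewer there is one more tool, called after "Call:" in YAML: its name, and indented under it one key for each argument. send_rows: Moves the arm, as the interface text tells. Its arguments: {"type":"object","properties":{"rows":{"type":"array"},"newtons":{"type":"number"}},"required":["rows"]}

```bash
mkdir -p pics; cat > h.py <<'E'
import numpy as np, cv2
from workcell import arm
from scipy.spatial.transform import Rotation as R
def cam(n):
    d=arm.get_image(n); d['K']=np.array([[d['fx'],0,d['cx']],[0,d['fy'],d['cy']],[0,0,1.]]); d['Rm']=cv2.Rodrigues(np.array(d['rvec'],float))[0]
    d['t']=np.array(d['tvec'],float).ravel(); d['Dm']=np.array(d['D'],float); d['C']=-d['Rm'].T@d['t']; return d
def ray(d,p):
    u=cv2.undistortPoints(np.array([[p]],float),d['K'],d['Dm'])[0,0]; return d['Rm'].T@np.array([u[0],u[1],1.])
def onz(d,p,z):
    r=ray(d,p); return d['C']+r*(z-d['C'][2])/r[2]
def tri(d1,p1,d2,p2):
    a,b=ray(d1,p1),ray(d2,p2); s=np.linalg.lstsq(np.c_[a,-b],d2['C']-d1['C'],rcond=None)[0]
    A=d1['C']+a*s[0];B=d2['C']+b*s[1]; return (A+B)/2,np.linalg.norm(A-B)
def proj(d,P): return cv2.projectPoints(np.array(P,float).reshape(-1,1,3),np.array(d['rvec'],float),d['t'],d['K'],d['Dm'])[0][:,0]
def st():
    s=arm.state(); return s
def delta(pos,Rt,s=None):
    "rows offset/rot shares to reach world pos, rotation matrix Rt"
    s=s or arm.state(); q=np.array(s['ee_rot']); R0=R.from_quat(q[[1,2,3,0]])
    o=R0.inv().apply(np.array(pos)-np.array(s['tcp_pos']))/300; w=(R0.inv()*R.from_matrix(Rt)).as_rotvec()/np.radians(60)
    return o.round(4),w.round(4)
E
python3 - <<'E'
from h import *
for n in('top','side'):
    d=cam(n); cv2.imwrite(f'pics/{n}0.png',d['pixels']); print(n,d['C'].round(),d['Rm'][2].round(2))
s=st();print(s['tcp_pos'],s['ee_rot'],s['t'],s['gripper_width'])
E
```

```text
top [ 257. -108. 1718.] [ 0.08  0.02 -1.  ]
side [  -51. -1742.   837.] [ 0.25  0.89 -0.39]
[ 238.54764158 -576.99569887  230.429713  ] [-9.77227669e-04  9.80870337e-01  1.94659774e-01 -6.99823032e-06] 0.1 85.36863111980526
```

View pics/top0.png

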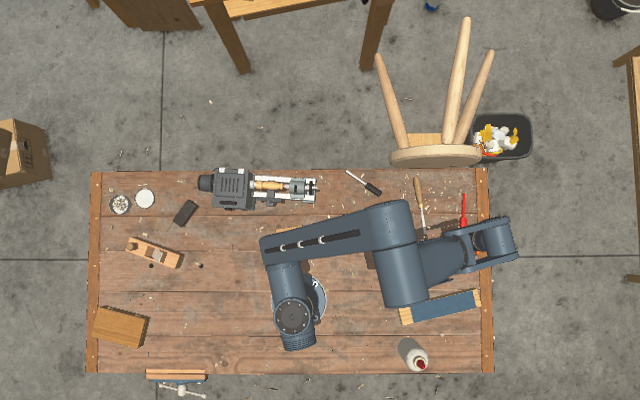

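View pics/side0.png

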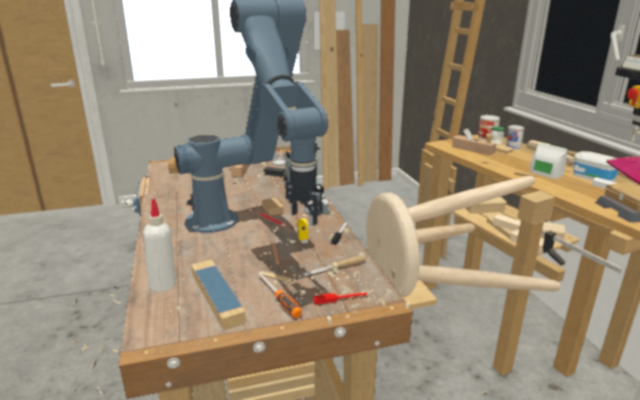

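Top view: lathe headstock near (232,188), bed to the right. Candidates for the bar: black handle with steel rod at (365,183), red look-alike at (463,212), chisel at (420,205). I choose the black one at (365,183) and check it in a close crop.

```bash
python3 - <<'E'
from h import *
d=cam('top');im=d['pixels']
a=cv2.resize(im[160:220,190:330],None,fx=5.5,fy=5.5,interpolation=cv2.INTER_CUBIC);b=cv2.resize(im[160:205,335:395],None,fx=5.5,fy=5.5,interpolation=cv2.INTER_CUBIC)
c=np.zeros((580,770,3),np.uint8);c[:330,:770]=a;c[332:332+b.shape[0],:b.shape[1]]=b
cv2.imwrite('pics/crop1.png',c)
hsv=cv2.cvtColor(im,cv2.COLOR_BGR2HSV)
sub=im[160:205,335:395]; g=sub.max(2)
m=(g<75).astype(np.uint8); n,l,s,cc=cv2.connectedComponentsWithStats(m)
for i in range(1,n):
    if s[i,4]>15: print(s[i],cc[i]+[335,160], cv2.minAreaRect(np.argwhere(l==i)[:,::-1].astype(np.float32)), onz(d,cc[i]+[335,160],15).round(1))
sp=sub.astype(int);sat=sp.max(2)-sp.min(2); m=((sat<30)&(g>130)).astype(np.uint8)
n,l,s,cc=cv2.connectedComponentsWithStats(m)
for i in range(1,n):
    if s[i,4]>10: 
        P=np.argwhere(l==i)[:,::-1].astype(np.float32);print('rod',s[i],cc[i]+[335,160],cv2.fitLine(P,2,0,.01,.01).ravel())
        print(onz(d,cc[i]+[335,160],11),P.min(0)+[335,160],P.max(0)+[335,160])
E
```

```text
[30 23 17 13 73] [372.75342466 188.73972603] ((38.05369186401367, 29.137584686279297), (16.958101272583008, 5.734623908996582), 34.99201965332031) [ 431.4 -298.    15. ]
rod [29  0  8  7 30] [367.16666667 163.        ] [ 0.14027548  0.99011254 32.166668    3.        ]
[ 534.19918145 -278.09747767   11.        ] [364. 160.] [371. 166.]
rod [45  0  9  5 32] [384.21875 161.5625 ] [ 0.9950631   0.09924427 49.21875     1.5625    ]
[ 539.39109332 -345.56130805   11.        ] [380. 160.] [388. 164.]
rod [18  6 20  3 26] [362.07692308 167.69230769] [9.9971384e-01 2.3922665e-02 2.7076923e+01 7.6923075e+00]
[ 515.64582044 -257.71093669   11.        ] [353. 166.] [372. 168.]
rod [11 10 21 15 65] [355.76923077 177.30769231] [ 0.83074063  0.55665964 20.76923    17.307692  ]
[ 477.59564137 -232.29100801   11.        ] [346. 170.] [366. 184.]
```

View pics/crop1.png

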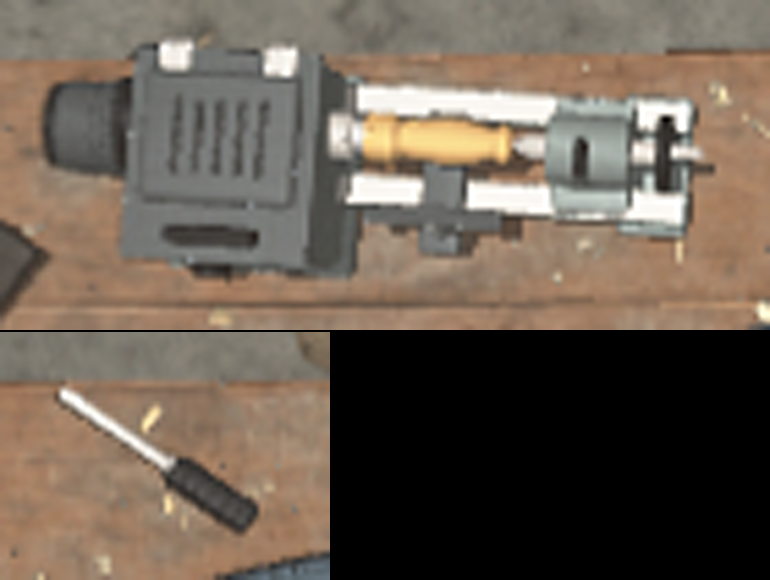

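Crop shows the black ribbed handle with bright steel rod: handle end ≈(380,194), rod tip ≈(347,171). The lathe cover carries the black rib at ≈(228,203), hinge knuckles at ≈(222,170) and (241,171). Now measuring both.

```bash
python3 - <<'E'
from h import *
d=cam('top');im=d['pixels'];print(d['K'].round(1).tolist(),d['Dm'])
# bar
px=lambda x,y,ox,oy,oy2=0:(ox+(x+.5)/5.5-.5,oy+(y-oy2+.5)/5.5-.5)
tip=onz(d,px(65,393,335,160,332),11);j=onz(d,px(172,465,335,160,332),11);e=onz(d,px(248,522,335,160,332),11)
print('bar',tip,j,e,np.linalg.norm(tip[:2]-j[:2]),np.linalg.norm(e-j),np.degrees(np.arctan2(*(tip-e)[1::-1])))
# rib top & corners
print('rib',onz(d,px(164,236,190,160),179),onz(d,px(259,236,190,160),179))
for n,p in dict(FL=(122,255),FR=(305,266),K1=(175,55),K2=(282,61),rail0=(345,190),rail1=(555,208)).items(): print(n,onz(d,px(*p,190,160),158 if n[0] in'FK' else 90).round(1))
c=cv2.resize(im[163:215,200:260],None,fx=11.5,fy=11.5,interpolation=cv2.INTER_CUBIC);c=cv2.convertScaleAbs(c,alpha=1.8)
for k in range(0,60,10): cv2.putText(c,str(200+k),(int((k+.5)*11.5),10),0,.4,(0,255,255)); cv2.line(c,(int((k+.5)*11.5),12),(int((k+.5)*11.5),20),(0,255,255))
for k in range(0,52,10): cv2.putText(c,str(163+k),(0,int((k+.5)*11.5)),0,.4,(0,255,255))
cv2.imwrite('pics/crop2.png',c);print(c.shape)
E
```

```text
[[435.7, 0.0, 317.6], [0.0, 435.7, 199.2], [0.0, 0.0, 1.0]] [-0.03990866  0.          0.          0.          0.        ]
bar [ 504.25051765 -195.72119509   11.        ] [ 451.63750575 -271.66081681   11.        ] [ 410.25296213 -325.29154636   11.        ] 92.38482108820295 67.74168290991494 54.04077610825984
rib [369.78951114 266.05555917 179.        ] [369.32995061 204.13764605 179.        ]
FL [359.  298.8 158. ]
FR [350.9 177.9 158. ]
K1 [491.1 265.3 158. ]
K2 [486.4 194.1 158. ]
rail0 [406.9 163.2  90. ]
rail1 [393.5  19.3  90. ]
(598, 690, 3)
```

View pics/crop2.png

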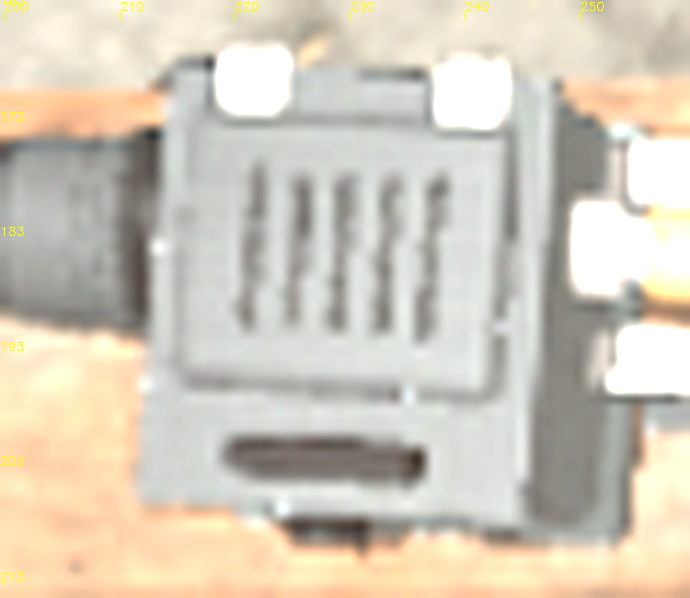

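```bash
python3 - <<'E'
from h import *
d=cam('top')
f=lambda x,y,z:onz(d,(200+(x+.5)/11.5-.5,163+(y+.5)/11.5-.5),z)
FL,FR,BL,BR=[f(*p,158) for p in((138,503),(522,520),(178,64),(553,82))]
print(FL,FR,BL,BR);ang=lambda v:np.degrees(np.arctan2(v[1],v[0]))
print('w',np.linalg.norm(FL-FR),np.linalg.norm(BL-BR),'yaw',ang(FL-FR)-90,ang(BL-BR)-90,ang(BL-FL),ang(BR-FR),'len',np.linalg.norm(BL-FL))
r=f(325,460,179);rl=f(224,453,179);rr=f(426,466,179);print('rib',r,np.linalg.norm(rl-rr),ang(rl-rr)-90)
yaw=np.radians(np.mean([ang(FL-FR)-90,ang(BL-BR)-90,ang(BL-FL),ang(BR-FR)]));c,s=np.cos(yaw),np.sin(yaw);Rz=np.array([[c,-s,0],[s,c,0],[0,0,1]])
print('yaw',np.degrees(yaw))
print('origin from front',(FL+FR)/2-Rz@[-75,0,158],'from rib',r-Rz@[-58,0,179])
o=(FL+FR)/2-Rz@[-75,0,158]
print('slot',o+Rz@[-65,30,108])
E
```

```text
[357.84111314 299.63677459 158.        ] [351.64228348 178.35216214 158.        ] [496.81285128 288.74252111 158.        ] [489.89430686 169.5091843  158.        ]
w 121.44291954134353 119.43389327155788 yaw -2.9258287375170084 -3.3208783300007383 -4.482356125310754 -3.6598092789488326 len 139.3980945385168
rib [369.41094895 235.93403866 179.        ] 63.16940188894273 -4.087350443832918
yaw -3.5972181179443337
origin from front [429.5939315 234.2888137   0.       ] from rib [427.29667596 232.29499905   0.        ]
slot [366.60425793 268.30794102 108.        ]
```

```bash
cat >> h.py <<'E'
def down(psi):
    c,s=np.cos(np.radians(psi)),np.sin(np.radians(psi)); return np.array([[c,s,0],[s,-c,0],[0,0,-1.]])
E
python3 - <<'E'
from h import *
d=cam('side');print('tape',onz(d,(303,240),0),'bar',onz(d,(337,238),11))
print(delta([438.5,-287,100],down(54)),st()['t'])
E
```

```text
tape [ 315.93480639 -256.5959858     0.        ] bar [ 435.68139119 -295.36700355   11.        ]
(array([ 0.9853, -0.64  ,  0.4372]), array([-6.000e-04, -3.000e-04, -5.259e-01])) 0.3
```

Call:
send_rows:
  rows:
    - {"claw": 1, "offset": [0.16, -0.1, 0.05], "rot": [0, 0, -0.09]}
    - {"claw": 1, "offset": [0.33, -0.21, 0.1], "rot": [0, 0, -0.18]}
    - {"claw": 1, "offset": [0.49, -0.32, 0.15], "rot": [0, 0, -0.27]}
    - {"claw": 1, "offset": [0.66, -0.43, 0.22], "rot": [0, 0, -0.35]}
    - {"claw": 1, "offset": [0.82, -0.53, 0.3], "rot": [0, 0, -0.44]}
    - {"claw": 1, "offset": [0.985, -0.64, 0.38], "rot": [0, 0, -0.526]}
    - {"claw": 1, "offset": [0.985, -0.64, 0.437], "rot": [0, 0, -0.526]}
    - {"claw": 1, "offset": [0.985, -0.64, 0.437], "rot": [0, 0, -0.526]}
  newtons: 80

```text
t: 1.3
tcp_pos: [438.3, -286.0, 99.2]
ee_rot: [-0.001, 0.891, 0.455, -0.0]
force: [-0.2, -0.7, -0.5]
gripper_width: 85.5
grasp_force: 0.0
```

```bash
python3 - <<'E'
from h import *
s=st();print(s['tcp_pos'],s['qpos'],s['t'],s['force'],delta([438.5,-287,3],down(54)))
E
```

```text
[ 438.34989417 -285.95264039   99.18617836] [-7.91678163e-01  5.95863588e-01  1.79903123e+00 -1.21971808e-04
  7.49512530e-01 -1.65303247e-01] 1.3 [-0.16484529 -0.70512053 -0.51631386] (array([-0.0027,  0.0033,  0.3206]), array([-0.0027, -0.0004,  0.0019]))
```

Call:
send_rows:
  rows:
    - {"claw": 1, "offset": [0, 0, 0.12], "rot": [0, 0, 0]}
    - {"claw": 1, "offset": [0, 0, 0.22], "rot": [0, 0, 0]}
    - {"claw": 1, "offset": [0, 0, 0.29], "rot": [0, 0, 0]}
    - {"claw": 1, "offset": [0, 0, 0.318], "rot": [0, 0, 0]}
    - {"claw": 1, "offset": [0, 0, 0.318], "rot": [0, 0, 0]}
    - {"claw": -1, "offset": [0, 0, 0.318], "rot": [0, 0, 0]}
    - {"claw": -1, "offset": [0, 0, 0.318], "rot": [0, 0, 0]}
    - {"claw": -1, "offset": [0, 0, 0.318], "rot": [0, 0, 0]}
  newtons: 80

```text
t: 2.3
tcp_pos: [438.7, -287.5, 5.4]
ee_rot: [0.001, 0.891, 0.454, 0.0]
force: [0.7, 0.1, 0.1]
gripper_width: 32.2
grasp_force: 0.0
```

Call:
send_rows:
  rows:
    - {"claw": -1, "offset": [0, 0, 0], "rot": [0, 0, 0]}
    - {"claw": -1, "offset": [0, 0, 0], "rot": [0, 0, 0]}
    - {"claw": -1, "offset": [0, 0, 0], "rot": [0, 0, 0]}
    - {"claw": -1, "offset": [0, 0, -0.1], "rot": [0, 0, 0]}
    - {"claw": -1, "offset": [0, 0, -0.28], "rot": [0, 0, 0]}
    - {"claw": -1, "offset": [0, 0, -0.46], "rot": [0, 0, 0]}
    - {"claw": -1, "offset": [0, 0, -0.6], "rot": [0, 0, 0]}
    - {"claw": -1, "offset": [0, 0, -0.6], "rot": [0, 0, 0]}

```text
t: 3.3
tcp_pos: [440.1, -288.7, 188.3]
ee_rot: [0.004, 0.891, 0.454, 0.001]
force: [-0.8, 0.2, -1.6]
gripper_width: 22.3
grasp_force: 79.0
```

```bash
python3 - <<'E'
from h import *
s=st();print(s['tcp_pos'],s['ee_rot'],s['gripper_width'],s['grasp_force'],s['t'])
a,b=cam('top'),cam('side')
g=proj(b,[s['tcp_pos']])[0];print(g, proj(a,[s['tcp_pos']])[0]);x,y=g.astype(int)
c1=cv2.resize(b['pixels'][y-45:y+35,x-50:x+60],None,fx=5,fy=5,interpolation=cv2.INTER_CUBIC)
x2,y2=proj(a,[s['tcp_pos']])[0].astype(int)
c2=cv2.resize(a['pixels'][y2-35:y2+15,x2-40:x2+10],None,fx=5,fy=5,interpolation=cv2.INTER_CUBIC)
c=np.zeros((400,800,3),np.uint8);c[:400,:550]=c1;c[:250,550:800]=c2;cv2.imwrite('pics/grip.png',c);print(x,y,x2,y2)
E
```

```text
[ 440.13091203 -288.73443     188.25326171] [0.00389601 0.89090164 0.45417783 0.00125622] 22.26788377915301 79.04504299163818 3.3
[338.4586056  192.97855452] [375.48127892 181.25593518]
338 192 375 181
```

View pics/grip.png

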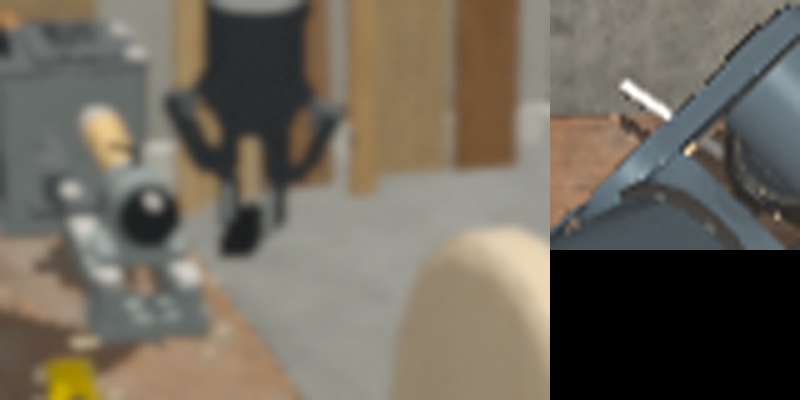

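The handle is held end-on in the fingers (crop (240,235)), and the rod tip shows in the top view at px ≈(349,162). Next: tip in the tool frame, and reach near the slot from a small kinematic fit.

```bash
python3 - <<'E'
from h import *
from scipy.optimize import least_squares
s=st();q=np.array(s['ee_rot']);R0=R.from_quat(q[[1,2,3,0]]);p=np.array(s['tcp_pos'])
d=cam('top')
for z in(180,194,205):print(z,R0.inv().apply(onz(d,(349,162),z)-p).round(1))
D=[([-1.357,.527,1.433],[238.678,-577.607,231.31]),([-.79168,.59586,1.79903],[438.35,-285.95,99.19]),(s['qpos'][:3],p)]
print(s['qpos'])
f=lambda v:np.array([[v[0]+v[1]*np.sin(a)+v[2]*np.sin(a+b)-np.sqrt(P[0]**2+P[1]**2-111**2),v[3]+v[1]*np.cos(a)+v[2]*np.cos(a+b)-P[2]] for (_,a,b),P in D]).ravel()
r=least_squares(f,[0,400,400,0]);v=r.x;print(v,r.fun)
for x in (208,220,233,245,260,283):
    rho=np.sqrt(x*x+277**2-111**2)
    k=least_squares(lambda w:[v[0]+v[1]*np.sin(w[0])+v[2]*np.sin(w.sum())-rho,v[3]+v[1]*np.cos(w[0])+v[2]*np.cos(w.sum())-103],[.3,2.2]);print(x,k.x.round(3),k.cost.round(2),'q5',np.pi-k.x.sum())
E
```

```text
180 [115.8   6.    4.7]
194 [115.1   3.6  -9.3]
205 [114.5   1.8 -20.3]
[-7.93325893e-01  4.56882205e-01  1.73413117e+00 -3.00375859e-05
  9.51025628e-01 -1.65255328e-01]
[ 21.83287862 420.34843754 388.6985403   28.46983862] [-22.16908687  12.98296296  10.28824846  -8.09047236  11.88084132
  -4.89249064]
208 [0.252 2.345] 0.0 q5 0.5444440910158646
220 [0.266 2.324] 0.0 q5 0.5515020550050842
233 [0.28  2.302] 0.0 q5 0.5596497617231799
245 [0.294 2.28 ] 0.0 q5 0.5676270903561291
260 [0.312 2.251] 0.0 q5 0.5782040747734754
283 [0.34  2.206] 0.0 q5 0.5956976510348713
```

```bash
python3 - <<'E'
from h import *
for P,a in(([438,-150,232],40),([425,0,232],25),([370,150,232],10),([300,240,232],-3.6)):print(P,delta(P,down(a)))
E
```

```text
[438, -150, 232] (array([ 0.3688, -0.2666, -0.1599]), array([-2.500e-03, -1.000e-04,  2.335e-01]))
[425, 0, 232] (array([ 0.7479, -0.5955, -0.1589]), array([-2.500e-03,  3.000e-04,  4.835e-01]))
[370, 150, 232] (array([ 1.0447, -1.0376, -0.1577]), array([-2.500e-03,  6.000e-04,  7.335e-01]))
[300, 240, 232] (array([ 1.1504, -1.4027, -0.1567]), array([-2.500e-03,  9.000e-04,  9.602e-01]))
```

Call:
send_rows:
  rows:
    - {"claw": -1, "offset": [0.12, -0.09, -0.1], "rot": [0, 0, 0.08]}
    - {"claw": -1, "offset": [0.24, -0.17, -0.15], "rot": [0, 0, 0.15]}
    - {"claw": -1, "offset": [0.37, -0.267, -0.16], "rot": [0, 0, 0.233]}
    - {"claw": -1, "offset": [0.49, -0.37, -0.16], "rot": [0, 0, 0.31]}
    - {"claw": -1, "offset": [0.62, -0.48, -0.16], "rot": [0, 0, 0.4]}
    - {"claw": -1, "offset": [0.748, -0.595, -0.16], "rot": [0, 0, 0.483]}
    - {"claw": -1, "offset": [0.82, -0.7, -0.16], "rot": [0, 0, 0.55]}
    - {"claw": -1, "offset": [0.9, -0.81, -0.16], "rot": [0, 0, 0.61]}

```text
t: 4.45
tcp_pos: [398.8, 75.3, 231.0]
ee_rot: [-0.001, 0.989, 0.15, -0.002]
force: [0.6, -0.5, -1.6]
gripper_width: 22.0
grasp_force: 79.0
```

```bash
python3 - <<'E'
from h import *
print(st()['qpos'])
for P,a in(([370,150,232],10),([300,240,232],-3.6),([215,277,232],-3.6),([215,277,160],-3.6)):print(P,delta(P,down(a)))
E
```

```text
[-9.04612039e-02  2.34458014e-01  1.94812297e+00  5.67786975e-05
  9.63517254e-01  1.17857305e+00]
[370, 150, 232] (array([-0.0177, -0.2663, -0.0026]), array([-0.0014,  0.0041,  0.1215]))
[300, 240, 232] (array([-0.1514, -0.6221, -0.0015]), array([-0.0009,  0.0042,  0.3481]))
[215, 277, 232] (array([-3.853e-01, -8.241e-01, -1.000e-04]), array([-0.0009,  0.0042,  0.3481]))
[215, 277, 160] (array([-0.3843, -0.8237,  0.2399]), array([-0.0009,  0.0042,  0.3481]))
```

Call:
send_rows:
  rows:
    - {"claw": -1, "offset": [-0.01, -0.13, 0], "rot": [0, 0, 0.06]}
    - {"claw": -1, "offset": [-0.03, -0.27, 0], "rot": [0, 0, 0.13]}
    - {"claw": -1, "offset": [-0.07, -0.42, 0], "rot": [0, 0, 0.23]}
    - {"claw": -1, "offset": [-0.15, -0.57, 0], "rot": [0, 0, 0.33]}
    - {"claw": -1, "offset": [-0.25, -0.7, 0], "rot": [0, 0, 0.348]}
    - {"claw": -1, "offset": [-0.34, -0.8, 0], "rot": [0, 0, 0.348]}
    - {"claw": -1, "offset": [-0.385, -0.824, 0.1], "rot": [0, 0, 0.348]}
    - {"claw": -1, "offset": [-0.385, -0.824, 0.2], "rot": [0, 0, 0.348]}

```text
t: 5.45
tcp_pos: [213.8, 274.8, 171.2]
ee_rot: [0.001, 1.0, -0.029, -0.001]
force: [0.6, -0.1, -1.0]
gripper_width: 22.3
grasp_force: 79.0
```

```bash
python3 - <<'E'
from h import *
s=st();print(s['qpos'],s['tcp_pos'],s['ee_rot'],s['t'])
print(delta([215,277,102.5],down(-3.6)))
E
```

```text
[5.84937382e-01 2.79699328e-01 2.15227161e+00 1.39705940e-04
 7.13035864e-01 2.21360507e+00] [213.80633967 274.75933789 171.16275595] [ 9.46060473e-04  9.99578403e-01 -2.89844937e-02 -1.42166837e-03] 5.45
(array([ 0.0042, -0.0081,  0.2288]), array([0.0019, 0.0027, 0.0046]))
```

Call:
send_rows:
  rows:
    - {"claw": -1, "offset": [0, -0.005, 0.08], "rot": [0, 0, 0]}
    - {"claw": -1, "offset": [0, -0.005, 0.16], "rot": [0, 0, 0]}
    - {"claw": -1, "offset": [0, -0.005, 0.21], "rot": [0, 0, 0]}
    - {"claw": -1, "offset": [0, -0.005, 0.227], "rot": [0, 0, 0]}
    - {"claw": -1, "offset": [0, -0.005, 0.227], "rot": [0, 0, 0]}
    - {"claw": -1, "offset": [0, -0.005, 0.227], "rot": [0, 0, 0]}
    - {"claw": -1, "offset": [0, -0.005, 0.227], "rot": [0, 0, 0]}
    - {"claw": -1, "offset": [0, -0.005, 0.227], "rot": [0, 0, 0]}

```text
t: 6.45
tcp_pos: [216.7, 276.9, 105.1]
ee_rot: [-0.0, 1.0, -0.03, 0.0]
force: [-0.7, 0.3, -0.6]
gripper_width: 22.2
grasp_force: 79.0
```

```bash
python3 - <<'E'
from h import *
s=st();p=np.array(s['tcp_pos']);print(s['qpos'],p,s['ee_rot'],s['t'])
a,b=cam('top'),cam('side')
x,y=proj(b,[[330,270,108]])[0].astype(int);x2,y2=proj(a,[[330,270,108]])[0].astype(int)
c1=cv2.resize(b['pixels'][y-30:y+30,x-40:x+40],None,fx=10,fy=10,interpolation=cv2.INTER_CUBIC)
cv2.imwrite('pics/s_side.png',c1)
c2=cv2.resize(a['pixels'][y2-30:y2+30,x2-40:x2+40],None,fx=10,fy=10,interpolation=cv2.INTER_CUBIC)
cv2.imwrite('pics/s_top.png',c2);print(x,y,x2,y2)
E
```

```text
[5.85644885e-01 4.53658826e-01 2.21815920e+00 2.75113174e-05
 4.68637208e-01 2.21700726e+00] [216.65996438 276.90410898 105.10509893] [-3.33629025e-04  9.99540971e-01 -3.02906553e-02  4.60607830e-04] 6.45
277 166 222 214
```

View pics/s_side.png

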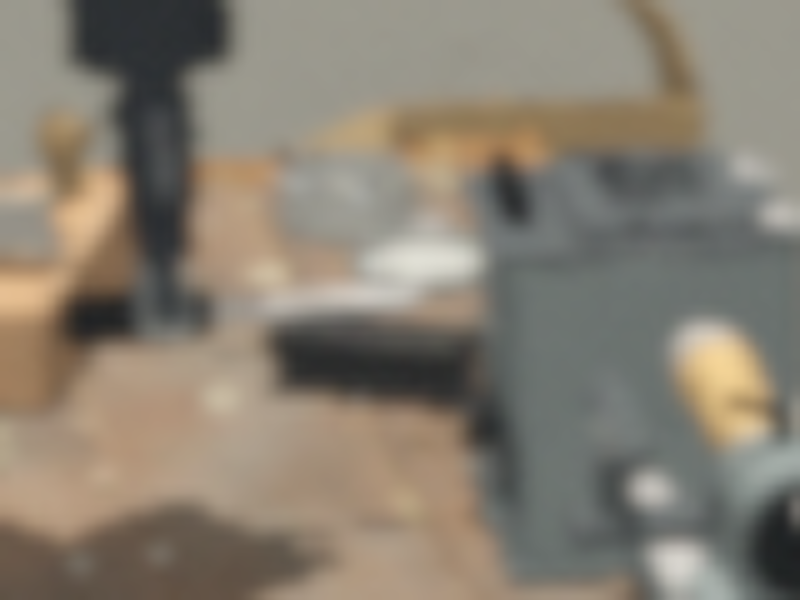

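View pics/s_top.png

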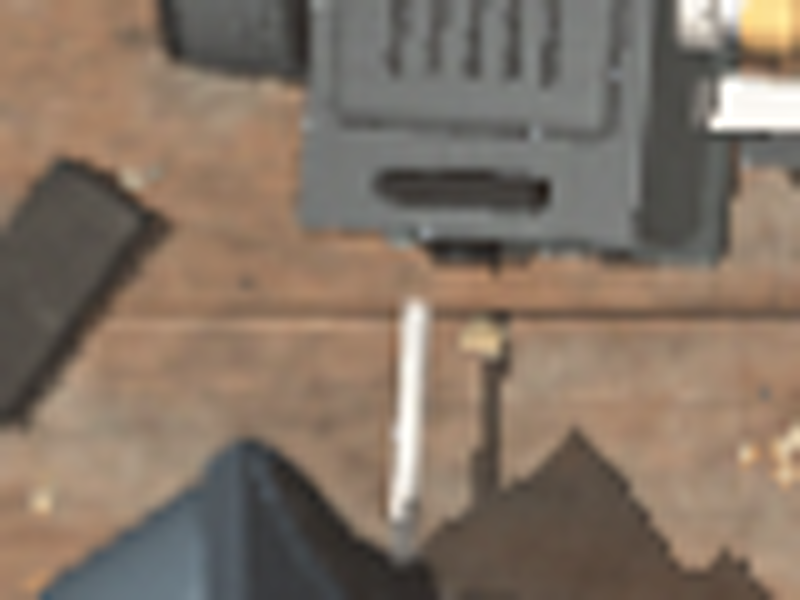

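Side: rod runs from (210,310) to its tip ≈(418,292) in the crop, nearly level, with the headstock front edge at x≈492. Top: rod tip at (417,300), lower rod (403,520), roughly in line with the slot; brush well to the left.

```bash
python3 - <<'E'
from h import *
s=st();p=np.array(s['tcp_pos']);q=np.array(s['ee_rot']);R0=R.from_quat(q[[1,2,3,0]])
a,b=cam('top'),cam('side')
T=lambda x,y:(182+(x+.5)/10-.5,184+(y+.5)/10-.5)
S=lambda x,y:(237+(x+.5)/10-.5,136+(y+.5)/10-.5)
tip,e=tri(a,T(417,300),b,S(418,292));print('tip',tip,e,'tool frame',R0.inv().apply(tip-p))
for z in(108,112): print('rodyaw',np.degrees(np.arctan2(*(onz(a,T(417,300),z)-onz(a,T(403,520),z))[1::-1])))
# second rod point: side (230,307) vs rod line in vertical plane through top line
n=np.cross(ray(a,T(417,300)),ray(a,T(403,520)))
for x,y in((418,292),(260,304),(225,308)):
    r=ray(b,S(x,y));print(b['C']+r*(n@(a['C']-b['C']))/(n@r))
# headstock front-right vertical edge in side view: cover FR corner and rib
print('FR pred',proj(b,[[351.6,178.4,158],[357.8,299.6,158],[369,236,179]]))
print('FRs',S(490,245))
# check scale: cover corners again by top at z=158
for pt in((300,222),(640,248)):print(onz(a,T(*pt),158))
print('slot pred pix side',proj(b,[[365.5,267,108]]),proj(a,[[365.5,267,108]]))
E
```

```text
tip [333.06039958 266.64669606 115.9415447 ] 0.48285404764917844 tool frame [116.88587469   3.13122529 -10.88214223]
rodyaw -3.112907889259148
rodyaw -3.112907889259153
[332.80998319 266.62256671 115.96568213]
[259.85613292 270.61956498 115.84096815]
[243.81616653 271.66554958 115.10615647]
FR pred [[286.19576919 161.79666911]
 [281.92320022 153.45969919]
 [287.11356451 153.03705649]]
FRs (285.55, 160.05)
[359.76814752 299.63720438 158.        ]
[349.50186043 176.11211747 158.        ]
slot pred pix side [[285.30900263 165.70149979]] [[223.72623241 205.00620266]]
```

Call:
send_rows:
  rows:
    - {"claw": -1, "offset": [0.0, -0.008, 0.014], "rot": [0, 0, 0]}
    - {"claw": -1, "offset": [0.04, -0.008, 0.014], "rot": [0, 0, 0]}
    - {"claw": -1, "offset": [0.075, -0.008, 0.014], "rot": [0, 0, 0]}
    - {"claw": -1, "offset": [0.095, -0.008, 0.014], "rot": [0, 0, 0]}
    - {"claw": -1, "offset": [0.115, -0.008, 0.014], "rot": [0, 0, 0]}
    - {"claw": -1, "offset": [0.135, -0.008, 0.014], "rot": [0, 0, 0]}
    - {"claw": -1, "offset": [0.15, -0.008, 0.014], "rot": [0, 0, 0]}
    - {"claw": -1, "offset": [0.15, -0.008, 0.014], "rot": [0, 0, 0]}

```text
t: 7.65
tcp_pos: [261.9, 276.5, 100.5]
ee_rot: [-0.0, 1.0, -0.03, 0.0]
force: [0.1, 0.2, -0.6]
gripper_width: 22.3
grasp_force: 79.0
```

Call:
send_rows:
  rows:
    - {"claw": -1, "offset": [0.015, 0, 0], "rot": [0, 0, 0]}
    - {"claw": -1, "offset": [0.03, 0, 0], "rot": [0, 0, 0]}
    - {"claw": -1, "offset": [0.04, 0, 0], "rot": [0, 0, 0]}
    - {"claw": -1, "offset": [0.05, 0, 0], "rot": [0, 0, 0]}
    - {"claw": -1, "offset": [0.06, 0, 0], "rot": [0, 0, 0]}
    - {"claw": -1, "offset": [0.066, 0, 0], "rot": [0, 0, 0]}
    - {"claw": -1, "offset": [0.07, 0, 0], "rot": [0, 0, 0]}
    - {"claw": -1, "offset": [0.07, 0, 0], "rot": [0, 0, 0]}

```text
t: 8.65
tcp_pos: [282.1, 274.9, 100.4]
ee_rot: [0.0, 1.0, -0.03, -0.0]
force: [-3.6, 0.9, -0.4]
gripper_width: 22.2
grasp_force: 79.1
```

```bash
python3 - <<'E'
from h import *
b=cam('side');a=cam('top');c=np.hstack([cv2.resize(b['pixels'][136:186,255:315],None,fx=6.6,fy=6.6,interpolation=3),cv2.resize(a['pixels'][165:215,195:255],None,fx=6.6,fy=6.6,interpolation=3)])
cv2.imwrite('pics/push.png',c);print(c.shape)
E
```

```text
(330, 792, 3)
```

View pics/push.png

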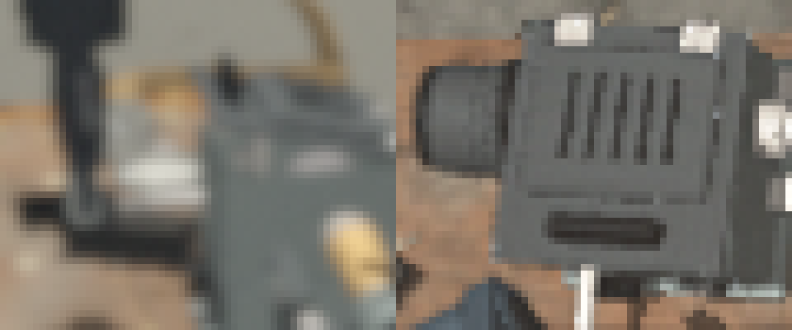

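The rod is in the slot (top crop (585,290)) and pressing 3.6 N on the catch; the cover is still shut. Pushing on.

Call:
send_rows:
  rows:
    - {"claw": -1, "offset": [0.005, 0, 0], "rot": [0, 0, 0]}
    - {"claw": -1, "offset": [0.01, 0, 0], "rot": [0, 0, 0]}
    - {"claw": -1, "offset": [0.015, 0, 0], "rot": [0, 0, 0]}
    - {"claw": -1, "offset": [0.02, 0, 0], "rot": [0, 0, 0]}
    - {"claw": -1, "offset": [0.025, 0, 0], "rot": [0, 0, 0]}
    - {"claw": -1, "offset": [0.028, 0, 0], "rot": [0, 0, 0]}
    - {"claw": -1, "offset": [0.028, 0, 0], "rot": [0, 0, 0]}
    - {"claw": -1, "offset": [0.028, 0, 0], "rot": [0, 0, 0]}

```text
t: 9.75
tcp_pos: [286.3, 273.6, 100.1]
ee_rot: [0.002, 1.0, -0.03, -0.004]
force: [-13.1, 6.0, 1.9]
gripper_width: 22.2
grasp_force: 79.6
```

```bash
python3 - <<'E'
from h import *
old=cv2.imread('pics/push.png')[:, :396]
b=cam('side');new=cv2.resize(b['pixels'][136:186,255:315],None,fx=6.6,fy=6.6,interpolation=3)
df=cv2.absdiff(old,new).max(2)>40;print(df.sum());ys,xs=np.where(df);print(xs.min(),xs.max(),ys.min(),ys.max())if len(xs) else 0
cv2.imwrite('pics/push2.png',new)
E
```

```text
783
20 131 0 177
```

Compared with earlier, the rib moved from top px (227.7,202.7) to (226.7,199.3), which fits the cover sprung to ~0.26; the 13 N is the catch at its stop. Backing out.

Call:
send_rows:
  rows:
    - {"claw": -1, "offset": [-0.03, -0.004, 0], "rot": [0, 0, 0]}
    - {"claw": -1, "offset": [-0.08, -0.004, 0], "rot": [0, 0, 0]}
    - {"claw": -1, "offset": [-0.14, -0.004, 0], "rot": [0, 0, 0]}
    - {"claw": -1, "offset": [-0.2, -0.004, 0], "rot": [0, 0, 0]}
    - {"claw": -1, "offset": [-0.24, -0.004, 0], "rot": [0, 0, 0]}
    - {"claw": -1, "offset": [-0.25, -0.004, 0], "rot": [0, 0, 0]}
    - {"claw": -1, "offset": [-0.25, -0.004, 0], "rot": [0, 0, 0]}
    - {"claw": -1, "offset": [-0.25, -0.004, 0], "rot": [0, 0, 0]}

```text
t: 10.8
tcp_pos: [216.9, 280.8, 100.5]
ee_rot: [-0.0, 1.0, -0.03, 0.001]
force: [0.4, 0.7, -0.8]
gripper_width: 22.2
grasp_force: 79.0
```

```bash
python3 - <<'E'
from h import *
s=st();print(s['tcp_pos'],s['ee_rot'],s['t'])
b=cam('side');a=cam('top')
c=np.zeros((600,790,3),np.uint8)
c[:330]=np.hstack([cv2.resize(b['pixels'][136:186,255:315],(395,330),interpolation=3),cv2.resize(a['pixels'][165:215,195:255],(395,330),interpolation=3)])
c[332:596,:396]=cv2.resize(b['pixels'][140:180,255:315],None,fx=6.6,fy=6.6,interpolation=3)
p=cv2.imread('pics/s_side.png');c[332:596,398:750]=cv2.resize(p[40:440,180:713],(352,264))
cv2.imwrite('pics/pop.png',c)
g=a['pixels'][165:215,195:255].max(2);m=(g<45).astype(np.uint8);n,l,st_,cc=cv2.connectedComponentsWithStats(m)
for i in range(1,n):
    if st_[i,4]>12:print(st_[i],cc[i]+[195,165])
E
```

```text
[216.87836214 280.76296632 100.53397132] [-3.43873477e-04  9.99536659e-01 -3.04317376e-02  5.08896691e-04] 10.8
```

View pics/pop.png

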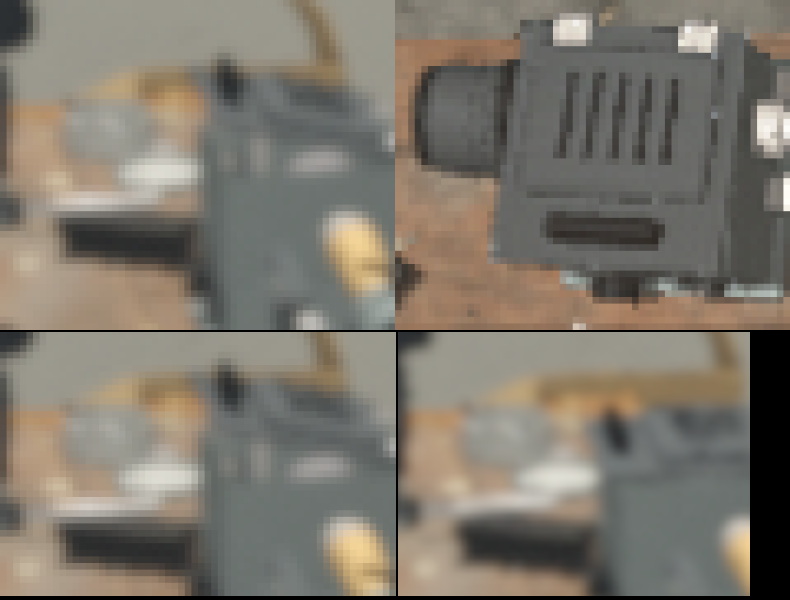

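Cover is clearly sprung up a little (gap with light showing at side crop (310,160)), with the rod out. Now the rod goes under the cover, about 10 mm right of the headstock middle.

Call:
send_rows:
  rows:
    - {"claw": -1, "offset": [0, 0.03, -0.06], "rot": [0, 0, 0]}
    - {"claw": -1, "offset": [0, 0.08, -0.13], "rot": [0, 0, 0]}
    - {"claw": -1, "offset": [0, 0.12, -0.18], "rot": [0, 0, 0]}
    - {"claw": -1, "offset": [0, 0.14, -0.195], "rot": [0, 0, 0]}
    - {"claw": -1, "offset": [0.03, 0.14, -0.195], "rot": [0, 0, 0]}
    - {"claw": -1, "offset": [0.05, 0.14, -0.195], "rot": [0, 0, 0]}
    - {"claw": -1, "offset": [0.05, 0.14, -0.195], "rot": [0, 0, 0]}
    - {"claw": -1, "offset": [0.05, 0.14, -0.195], "rot": [0, 0, 0]}

```text
t: 11.9
tcp_pos: [228.3, 237.5, 158.6]
ee_rot: [0.0, 1.0, -0.03, -0.001]
force: [-0.1, -1.2, -0.5]
gripper_width: 22.2
grasp_force: 78.9
```

```bash
python3 - <<'E'
from h import *
s=st();p=np.array(s['tcp_pos']);q=np.array(s['ee_rot']);R0=R.from_quat(q[[1,2,3,0]]);print(p)
b=cam('side');a=cam('top')
# predicted rod tip & cover lip in views
for dz in(-7,-11):
    P=p+R0.apply([114,3,dz]);print(dz,P,proj(b,[P])[0],proj(a,[P])[0])
i=a['pixels'];x,y=proj(a,[p+R0.apply([114,3,-8])])[0].astype(int)
print(i[y-8:y+8,x-4:x+6].min(2))
L=np.array([431,233.5,0]);t=np.radians(-3.6);M=np.array([[np.cos(t),-np.sin(t),0],[np.sin(t),np.cos(t),0],[0,0,1]])
print('lip',L+M@[-70,-12,188], 'tip lathe',M.T@(p+R0.apply([114,3,-8])-L))
E
```

```text
[228.25671557 237.5318023  158.64454634]
-7 [341.87481928 227.64556645 165.51396045] [281.70056973 156.96036343] [230.85920519 210.45377355]
-11 [341.87960163 227.64769011 169.51395703] [281.67573182 156.11536137] [230.61898588 210.39325122]
[[ 82  78  81  73  71  69  69  67  67  99]
 [104 101 105 103 104 101 105 106 103 102]
 [102 101 102 103 103 101 104 104 103 104]
 [ 97  94  95  94  95  96  94  95  94  94]
 [ 72  74  62  56  58  61  62  61  65  68]
 [ 48  62  59  46  43  43  57  73  82 119]
 [ 52  69  63  49  42  36  70  87 106 161]
 [ 53  67  58  47  73  68  70  68  74  84]
 [ 71  77  73  66 162 159  92  72  72  95]
 [105 105 103  99 226 222 124  94  97  97]
 [104 104  99 110 227 215 116  89  94  93]
 [105 103  95 113 232 215 118  92  99  98]
 [ 92  87  81 122 234 215 116  87  93  92]
 [ 78  74  66 135 236 203 106  73  72  70]
 [103  98  96 148 237 200 125 107 106 102]
 [ 99  97 119 156 241 196 122 103 106 106]]
lip [360.38464278 225.91901563 188.        ] tip lathe [-88.58054972 -11.43849263 166.5139596 ]
```

Call:
send_rows:
  rows:
    - {"claw": -1, "offset": [0.03, 0, 0], "rot": [0, 0, 0]}
    - {"claw": -1, "offset": [0.07, 0, 0], "rot": [0, 0, 0]}
    - {"claw": -1, "offset": [0.11, 0, 0], "rot": [0, 0, 0]}
    - {"claw": -1, "offset": [0.15, 0, 0], "rot": [0, 0, 0]}
    - {"claw": -1, "offset": [0.17, 0, 0], "rot": [0, 0, 0]}
    - {"claw": -1, "offset": [0.17, 0, 0], "rot": [0, 0, 0]}
    - {"claw": -1, "offset": [0.17, 0, -0.03], "rot": [0, 0, 0]}
    - {"claw": -1, "offset": [0.17, 0, -0.06], "rot": [0, 0, 0]}

```text
t: 13.0
tcp_pos: [278.5, 234.3, 177.4]
ee_rot: [0.0, 1.0, -0.03, -0.001]
force: [1.5, 0.1, -3.7]
gripper_width: 21.7
grasp_force: 78.6
```

Call:
send_rows:
  rows:
    - {"claw": -1, "offset": [0.02, 0, -0.04], "rot": [0, 0, 0]}
    - {"claw": -1, "offset": [0.04, 0, -0.077], "rot": [0, 0, 0]}
    - {"claw": -1, "offset": [0.07, 0, -0.115], "rot": [0, 0, 0]}
    - {"claw": -1, "offset": [0.11, 0, -0.153], "rot": [0, 0, 0]}
    - {"claw": -1, "offset": [0.155, 0, -0.18], "rot": [0, 0, 0]}
    - {"claw": -1, "offset": [0.2, 0, -0.205], "rot": [0, 0, 0]}
    - {"claw": -1, "offset": [0.235, 0, -0.215], "rot": [0, 0, 0]}
    - {"claw": -1, "offset": [0.27, 0, -0.225], "rot": [0, 0, 0]}

```text
t: 14.0
tcp_pos: [361.2, 229.6, 244.7]
ee_rot: [-0.0, 1.0, -0.03, 0.0]
force: [-0.4, 0.1, -1.3]
gripper_width: 22.2
grasp_force: 79.0
```

Call:
send_rows:
  rows:
    - {"claw": -1, "offset": [0.03, 0, -0.003], "rot": [0, 0, 0]}
    - {"claw": -1, "offset": [0.05, 0, -0.003], "rot": [0, 0, 0]}
    - {"claw": -1, "offset": [0.07, 0, 0], "rot": [0, 0, 0]}
    - {"claw": -1, "offset": [0.09, 0, 0], "rot": [0, 0, 0]}
    - {"claw": -1, "offset": [0.11, 0, 0], "rot": [0, 0, 0]}
    - {"claw": -1, "offset": [0.125, 0, 0], "rot": [0, 0, 0]}
    - {"claw": -1, "offset": [0.125, 0, 0], "rot": [0, 0, 0]}
    - {"claw": -1, "offset": [0.125, 0, 0], "rot": [0, 0, 0]}

```text
t: 15.0
tcp_pos: [397.4, 227.3, 244.5]
ee_rot: [0.0, 1.0, -0.03, -0.0]
force: [0.1, 0.7, -0.7]
gripper_width: 22.3
grasp_force: 79.0
```

```bash
python3 - <<'E'
from h import *
print(st()['tcp_pos'],st()['force'])
b=cam('side');a=cam('top')
cv2.imwrite('pics/open.png',np.hstack([cv2.resize(b['pixels'][110:190,240:340],(400,320),interpolation=3),cv2.resize(a['pixels'][145:225,185:285],(400,320),interpolation=3)]))
E
```

```text
[397.42537394 227.26879794 244.46174743] [ 0.08520255  0.69086856 -0.72471425]
```

Call:
send_rows:
  rows:
    - {"claw": -1, "offset": [-0.08, 0, 0], "rot": [0, 0, 0]}
    - {"claw": -1, "offset": [-0.16, 0, 0], "rot": [0, 0, 0]}
    - {"claw": -1, "offset": [-0.24, 0, 0], "rot": [0, 0, 0]}
    - {"claw": -1, "offset": [-0.32, 0, 0], "rot": [0, 0, 0]}
    - {"claw": -1, "offset": [-0.38, 0, 0], "rot": [0, 0, 0]}
    - {"claw": -1, "offset": [-0.4, 0, 0], "rot": [0, 0, 0]}
    - {"claw": -1, "offset": [-0.4, 0, 0], "rot": [0, 0, 0]}
    - {"claw": -1, "offset": [-0.4, 0, 0], "rot": [0, 0, 0]}

```text
t: 16.1
tcp_pos: [279.0, 234.8, 244.7]
ee_rot: [-0.0, 1.0, -0.03, 0.001]
force: [0.7, 0.1, -1.2]
gripper_width: 21.8
grasp_force: 79.0
```

```bash
python3 - <<'E'
from h import *
print(st()['tcp_pos'],st()['force'])
b=cam('side');a=cam('top')
c=np.zeros((600,800,3),np.uint8);c[:320]=np.hstack([cv2.resize(b['pixels'][110:190,240:340],(400,320),interpolation=3),cv2.resize(a['pixels'][145:225,185:285],(400,320),interpolation=3)])
c[330:570]=cv2.resize(a['pixels'][150:330,80:680],(800,int(180*800/560)))[:240]
cv2.imwrite('pics/open2.png',c)
E
```

```text
[278.96816425 234.7645022  244.67269245] [ 0.66578426  0.0872076  -1.22342134]
```

View pics/open2.png

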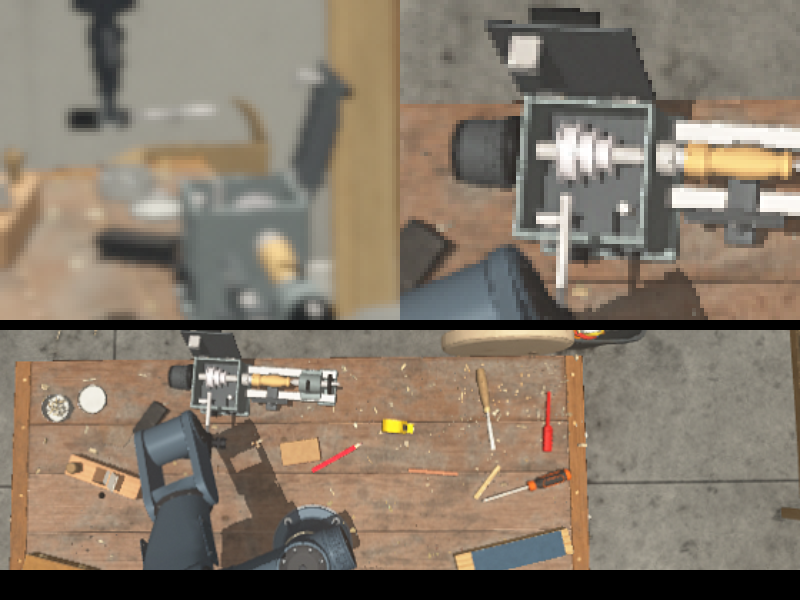

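The cover stands open past upright by itself (side crop (320,120), top crop (570,60)); the bar is still held. Bench around the original bar place (430,-295) is free; the bar goes there.

```bash
python3 - <<'E'
from h import *
for P,a in(([330,150,245],5),([395,60,240],18),([430,-50,235],30)):print(P,delta(P,down(a)))
E
```

```text
[330, 150, 245] (array([ 0.1877,  0.2712, -0.0014]), array([-1.000e-04, -5.000e-04, -1.417e-01]))
[395, 60, 240] (array([0.4223, 0.5574, 0.0153]), array([-1.000e-04, -5.000e-04, -3.583e-01]))
[430, -50, 235] (array([0.5611, 0.9163, 0.032 ]), array([ 0.000e+00, -5.000e-04, -5.583e-01]))
```

Call:
send_rows:
  rows:
    - {"claw": -1, "offset": [0.04, 0.1, 0], "rot": [0, 0, -0.03]}
    - {"claw": -1, "offset": [0.1, 0.2, 0], "rot": [0, 0, -0.08]}
    - {"claw": -1, "offset": [0.19, 0.29, 0], "rot": [0, 0, -0.14]}
    - {"claw": -1, "offset": [0.3, 0.42, 0], "rot": [0, 0, -0.24]}
    - {"claw": -1, "offset": [0.42, 0.56, 0.01], "rot": [0, 0, -0.35]}
    - {"claw": -1, "offset": [0.47, 0.68, 0.02], "rot": [0, 0, -0.42]}
    - {"claw": -1, "offset": [0.52, 0.8, 0.03], "rot": [0, 0, -0.49]}
    - {"claw": -1, "offset": [0.56, 0.916, 0.03], "rot": [0, 0, -0.558]}

```text
t: 17.2
tcp_pos: [429.7, -51.8, 235.1]
ee_rot: [-0.0, 0.966, 0.26, -0.0]
force: [0.4, 0.3, -1.0]
gripper_width: 22.1
grasp_force: 79.0
```

```bash
python3 - <<'E'
from h import *
print(st()['tcp_pos'])
for P,a in(([438,-170,235],42),([436,-290,150],54),([436,-290,60],54)):print(P,delta(P,down(a)))
E
```

```text
[429.68940647 -51.77266065 235.13151007]
[438, -170, 235] (array([-0.1736,  0.3549,  0.0004]), array([-3.000e-04,  1.000e-04, -1.986e-01]))
[436, -290, 150] (array([-0.3798,  0.6977,  0.2836]), array([-3.000e-04,  1.000e-04, -3.986e-01]))
[436, -290, 60] (array([-0.3798,  0.6978,  0.5836]), array([-3.000e-04,  1.000e-04, -3.986e-01]))
```

Call:
send_rows:
  rows:
    - {"claw": -1, "offset": [-0.07, 0.14, 0], "rot": [0, 0, -0.08]}
    - {"claw": -1, "offset": [-0.14, 0.28, 0], "rot": [0, 0, -0.16]}
    - {"claw": -1, "offset": [-0.22, 0.42, 0], "rot": [0, 0, -0.25]}
    - {"claw": -1, "offset": [-0.3, 0.56, 0.05], "rot": [0, 0, -0.33]}
    - {"claw": -1, "offset": [-0.38, 0.698, 0.15], "rot": [0, 0, -0.4]}
    - {"claw": -1, "offset": [-0.38, 0.698, 0.3], "rot": [0, 0, -0.4]}
    - {"claw": -1, "offset": [-0.38, 0.698, 0.45], "rot": [0, 0, -0.4]}
    - {"claw": -1, "offset": [-0.38, 0.698, 0.58], "rot": [0, 0, -0.4]}

```text
t: 18.2
tcp_pos: [434.8, -289.0, 59.5]
ee_rot: [-0.0, 0.891, 0.454, -0.0]
force: [-0.8, -0.3, -1.1]
gripper_width: 22.1
grasp_force: 79.0
```

Call:
send_rows:
  rows:
    - {"claw": -1, "offset": [0, 0, 0.04], "rot": [0, 0, 0]}
    - {"claw": -1, "offset": [0, 0, 0.08], "rot": [0, 0, 0]}
    - {"claw": -1, "offset": [0, 0, 0.12], "rot": [0, 0, 0]}
    - {"claw": -1, "offset": [0, 0, 0.15], "rot": [0, 0, 0]}
    - {"claw": -1, "offset": [0, 0, 0.165], "rot": [0, 0, 0]}
    - {"claw": -1, "offset": [0, 0, 0.165], "rot": [0, 0, 0]}
    - {"claw": -1, "offset": [0, 0, 0.165], "rot": [0, 0, 0]}
    - {"claw": -1, "offset": [0, 0, 0.165], "rot": [0, 0, 0]}

```text
t: 19.2
tcp_pos: [435.2, -288.4, 12.4]
ee_rot: [0.0, 0.891, 0.454, 0.0]
force: [0.3, -0.0, -0.1]
gripper_width: 21.8
grasp_force: 79.0
```

Call:
send_rows:
  rows:
    - {"claw": -1, "offset": [0, 0, 0.006], "rot": [0, 0, 0]}
    - {"claw": -1, "offset": [0, 0, 0.012], "rot": [0, 0, 0]}
    - {"claw": -1, "offset": [0, 0, 0.012], "rot": [0, 0, 0]}
    - {"claw": -1, "offset": [0, 0, 0.016], "rot": [0, 0, 0]}
    - {"claw": -1, "offset": [0, 0, 0.016], "rot": [0, 0, 0]}
    - {"claw": -1, "offset": [0, 0, 0.016], "rot": [0, 0, 0]}
    - {"claw": -1, "offset": [0, 0, 0.016], "rot": [0, 0, 0]}
    - {"claw": -1, "offset": [0, 0, 0.016], "rot": [0, 0, 0]}

```text
t: 20.2
tcp_pos: [435.0, -288.3, 7.2]
ee_rot: [0.0, 0.891, 0.454, 0.0]
force: [-0.9, 0.1, -2.7]
gripper_width: 22.1
grasp_force: 79.0
```

Call:
send_rows:
  rows:
    - {"claw": -1, "offset": [0, 0, 0.004], "rot": [0, 0, 0]}
    - {"claw": -1, "offset": [0, 0, 0.006], "rot": [0, 0, 0]}
    - {"claw": -1, "offset": [0, 0, 0.006], "rot": [0, 0, 0]}
    - {"claw": -0.2, "offset": [0, 0, 0.006], "rot": [0, 0, 0]}
    - {"claw": 0.4, "offset": [0, 0, 0.006], "rot": [0, 0, 0]}
    - {"claw": 1, "offset": [0, 0, 0.006], "rot": [0, 0, 0]}
    - {"claw": 1, "offset": [0, 0, 0.006], "rot": [0, 0, 0]}
    - {"claw": 1, "offset": [0, 0, 0.006], "rot": [0, 0, 0]}

```text
t: 21.2
tcp_pos: [435.0, -288.2, 5.4]
ee_rot: [-0.0, 0.891, 0.454, -0.0]
force: [-0.0, 0.1, -0.1]
gripper_width: 85.3
grasp_force: 0.0
```

Call:
send_rows:
  rows:
    - {"claw": 1, "offset": [0, 0, 0], "rot": [0, 0, 0]}
    - {"claw": 1, "offset": [0, 0, 0], "rot": [0, 0, 0]}
    - {"claw": 1, "offset": [0, 0, -0.05], "rot": [0, 0, 0]}
    - {"claw": 1, "offset": [0, 0, -0.15], "rot": [0, 0, 0]}
    - {"claw": 1, "offset": [-0.05, 0, -0.3], "rot": [0, 0, 0]}
    - {"claw": 1, "offset": [-0.2, 0, -0.45], "rot": [0, 0, 0]}
    - {"claw": 1, "offset": [-0.35, 0, -0.6], "rot": [0, 0, 0]}
    - {"claw": 1, "offset": [-0.5, 0, -0.7], "rot": [0, 0, 0]}

```text
t: 22.2
tcp_pos: [346.3, -410.8, 218.8]
ee_rot: [0.002, 0.891, 0.454, 0.0]
force: [0.5, -1.0, 0.1]
gripper_width: 85.3
grasp_force: 0.0
```

```bash
python3 - <<'E'
from h import *
d=cam('top');im=d['pixels'];s=st();print(s['t'],s['tcp_pos'],s['gripper_width'])
sub=im[165:205,335:395];m=(sub.max(2)<75).astype(np.uint8);n,l,t,cc=cv2.connectedComponentsWithStats(m)
for i in range(1,n):
    if t[i,4]>15:print('dark',t[i],onz(d,cc[i]+[335,165],15))
sp=sub.astype(int);m=((sp.max(2)-sp.min(2)<30)&(sp.min(2)>150)).astype(np.uint8);n,l,t,cc=cv2.connectedComponentsWithStats(m)
for i in range(1,n):
    if t[i,4]>15:print('bright',t[i],onz(d,cc[i]+[335,165],11))
# side dark blob near bar
b=cam('side');P=proj(b,[[429,-297,11],[500,-200,11]]);print(P)
x,y=P.mean(0).astype(int);g=b['pixels'][y-25:y+25,x-30:x+30]
for nm,mm in(('dark',g.max(2)<60),):
    n,l,t,cc=cv2.connectedComponentsWithStats(mm.astype(np.uint8))
    for i in range(1,n):
        if t[i,4]>10:print(nm,t[i],cc[i]+[x-30,y-25],onz(b,cc[i]+[x-30,y-25],11))
# cover: rod/knuckle region
cv2.imwrite('pics/end.png',im)
print(cv2.absdiff(cv2.imread('pics/open2.png')[:320,400:],cv2.resize(im[145:225,185:285],(400,320),interpolation=3))[:100].mean())
E
```

```text
22.25 [ 344.77975395 -418.45123643  222.72386883] 85.45534028267295
dark [30 19 17 13 82] [ 426.80720165 -300.55808024   15.        ]
bright [12  6 20 15 54] [ 474.68638627 -233.89015077   11.        ]
[[335.41245582 238.43965432]
 [345.08381431 224.62386172]]
dark [22 28  8 10 51] [335.21568627 238.56862745] [ 427.99768772 -297.74723396   11.        ]
0.9346666666666666
```

Call:
send_rows:
  rows:
    - {"claw": 1, "offset": [0, 0, 0], "rot": [0, 0, 0]}
    - {"claw": 1, "offset": [0, 0, 0], "rot": [0, 0, 0]}
    - {"claw": 1, "offset": [0, 0, 0], "rot": [0, 0, 0]}
    - {"claw": 1, "offset": [0, 0, 0], "rot": [0, 0, 0]}
    - {"claw": 1, "offset": [0, 0, 0], "rot": [0, 0, 0]}
    - {"claw": 1, "offset": [0, 0, 0], "rot": [0, 0, 0]}
    - {"claw": 1, "offset": [0, 0, 0], "rot": [0, 0, 0]}
    - {"claw": 1, "offset": [0, 0, 0], "rot": [0, 0, 0]}

```text
t: 23.3
tcp_pos: [346.8, -409.7, 215.5]
ee_rot: [0.0, 0.891, 0.454, 0.0]
force: [0.5, -0.1, 1.1]
gripper_width: 85.0
grasp_force: 0.0
```

```bash
python3 -c "
from workcell import arm
print(arm.close_job())"
```

```text
the job is handed in; nothing more can be done
None
```

The job is handed in at about 23 s: the catch let go, the cover stands open past upright by itself, and the bar lies flat on the bench near where it started, with the chisel, tape measure and brush untouched; no verdict came back.

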